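# Move the pan to the simmer ring and set the hob knobs

## Robot

A 7-joint arm with a two-finger parallel gripper is mounted at the origin on the work surface. World frame = base frame: x ahead of the robot, y to its left, z up, the work surface at z = 0. Lengths are in m, angles in rad, forces in N, time in s.
With the tool pointing down it reaches from about 0.35 to 0.9 m from the base axis. Payload 7.2 kg.
Tool frame: the origin (TCP) lies at the very end of the fingers, on their centre line; the grasp point (between the pads) lies 19 mm behind it (env.grip_point_offset is the z of the grasp point in the tool frame, in m); z points along the fingers, y is the line along which they close (so a half turn about z gives the same grasp; the last joint's range is limited). The gripper opens to 85 mm and grips with 20 to 120 N. Pads are 22 mm wide; open, the fingers measure 114 mm over their backs; the gripper's body (76 mm by 85 mm) begins 54 mm behind the grasp point. The pads swing forward as they close: fully open they stand 13 mm farther back than shut.
Start: joints at [1.088, 0.411, -0.013, 1.596, 0.006, 1.134, -0.082], TCP at [0.252, -0.572, 0.2] pointing down, gripper open.
Joint ranges: [-2.95, 2.95], [-0.29, 1.99], [-1.47, 1.44], [0.14, 2.54], [-1.03, 4.17], [0.13, 1.85], [-2.86, 2.86]. Speed limits (rad/s): [2.39, 2.39, 3.01, 3.01, 3.14, 3.14, 3.14].

## Interface

Orientations are given as a unit quaternion [x, y, z, w].
In Python, from workcell import env, camera, camera_info gives the robot as it stands.
- The arm moves only by the tool apply_moves, never from a script. Its argument "moves" is a list of rows, each a list of 3 entries, a list of its own where there are three numbers: the finger opening in m, from 0 to 0.0854, then the shift along the tool's x, y, z in m, then the turn, a rotation vector about the tool's x, y, z in degrees. In form: [[jaw, [tx, ty, tz], [ax, ay, az]], ...]. A call has 1 to 10 rows; each row shifts and turns the commanded pose from where the row before left it, along the tool's axes as they then stand; what a row does not reach is not made up. A row lasts 1/8 s, in which the tool goes at most 62.5 mm and 10.7 degrees, less where a joint would pass 70% of its speed; a pose out of reach is approached as far as the arm can. A call is refused whole if a number of a shift passes 0.0625 or a number of a turn 10.7, either way. A call with a gripper value outside its range is refused whole. The fingers move at their own pace and stop on an object; "force" is the grip in N (left out, the last holds). Time passes only in rows, so rows that do not move let the fingers close. It gives the time, the measured TCP pose, the force, the opening and the grip force at its end, in the units of the state.
- env.read_state(): the state, without advancing time (a new reading comes with each control period).
- camera(name): name is "scene" or "top"; returns (picture, depth): 384x512x3 uint8, blue, green, red; 384x512 float32, m along the optical axis (not along the pixel's ray), 0 where there is no reading.
- camera_info(name): a dict with "mtx" (3x3 intrinsics, pixels), "extrinsics" (4x4, takes a point from camera to world coordinates). Camera axes: x right, y up, looking along -z (the intrinsics and any distortion apply to the point x, -y, -z); pixel columns grow to the right and rows downward; lengths in m; the calibration is good to about 2 mm. A picture is of the moment at which its call begins. camera_info takes no time and is no camera call.
- env.finish_job(): hands the job in; it is judged then, once.
The state is a dict: "time_s": time; "qpos": joint angles; "joint_velocities": joint speeds; "joint_torque": joint torques, N m; "eef_pos": TCP position; "eef_rot": TCP orientation; "force": force on the tool from outside, world axes, zero at the start; "wrist_torque": the same for the moment, N m; "grip_width": finger opening in m; "grasp_force": force on a finger pad.
Only numpy, scipy, OpenCV 4.12 (cv2) and the standard library are available. Lean on these libraries where they do the work, as an engineer would, in place of code of your own. Each camera call takes 0.05 s, during which the arm holds its last target. There are 200 camera calls.

## Task

The little frying pan is hot enough: move it from the big ring onto the small ring of the hob, centred, flat and without tipping it or banging it on the glass. Turn the big ring's knob fully off, and set the small ring's knob to 4 (the pointer at the fourth tick clockwise from the off mark). Leave the other things where they stand.

Things in the scene. Friction and masses are not known exactly. Their poses are not given: they have to be found in the camera images.
- hob: fixed tabletop twin hob, 600 (its y) x 360 (its x) x 65 mm high; origin under its centre, on the worktop; +x points away from the robot, +y to the left. Black glass behind, a flat white strip 104 mm deep along the front with the two knobs; glass and strip are level, 65 mm up. It yaws a little from start to start.
- small_ring (a point): centre, on the glass, of the small ring (155 mm across, printed grey circle) on the left; 50 mm behind and 145 mm left of the hob's centre; axes as the hob's
- big_ring (a point): centre, on the glass, of the big ring (185 mm across) on the right; 50 mm behind and 145 mm right of the hob's centre
- small_axis (a point): axis of the small ring's knob (left), at strip level, 178 mm in front of that ring's centre. Both knobs: round steel skirt 54 mm across, its top 9 mm above the strip; across it an upright black wing 52 long, 12 wide, from the skirt up to 28 mm above the strip, centred on the axis, its pointer end marked by a white line on top and nose
- big_axis (a point): axis of the big ring's knob (right), at strip level, 178 mm in front of that ring's centre. Printed on the strip round each knob, 38 mm from its axis: a small open circle for off on the far side, then nine ticks clockwise, 30 degrees apart
- small_knob (a joint): Rises clockwise seen from above: 0 = off, pointer away from the robot (along the hob's +x); one mark = 0.524 rad (30 degrees); end stop at mark 9 = 4.712. Stays where it is left; about 0.05 N m turns it. Starts between off and a little past mark 2.
- big_knob (a joint): Rises clockwise seen from above: 0 = off, pointer away from the robot (along the hob's +x); one mark = 0.524 rad (30 degrees); end stop at mark 9 = 4.712. Stays where it is left; about 0.05 N m turns it. Starts between marks 5 and 9.
- pan: steel frying pan, loose, 0.45 to 0.7 kg: base 140 mm across, rim 180 mm, 42 high, walls 3; origin at the centre of its underside, z up. Its black straight handle, 22 wide x 14 thick, points along the pan's -x, level, from 115 to 250 mm from the pan's axis, its mid-height 50 mm above the glass; it starts pointing to the front and right.
- pan_grip (a point): point in the middle of the handle's section, 165 mm from the pan's axis, 50 mm above its underside
- salt_mill: turned beech salt mill, 40 mm across, 92 tall, on the glass at the back edge midway between the rings, in the way of a pan slid straight across (leave alone)
- mug: white mug, 82 mm across, 92 tall, left of the hob (leave alone)
- spice_jar: glass jar, 48 mm across, 95 tall, steel cap, left of the hob (leave alone)
- oil_bottle: green oil bottle, 64 mm across, 215 tall, left of the hob at the back (leave alone)
- bowl: white bowl, 124 mm across, 55 tall, right of the hob (leave alone)
- spatula: flat wooden spatula, 240 mm long, lying right of the hob (leave alone)
- pepper_jar: amber jar, 44 mm across, 85 tall, right of the hob at the back (leave alone)

How it is judged:
At the end, for the whole second after the job is handed in: the pan stands flat and still on the small ring, its centre within 20 mm of the ring's; the small ring's knob is within 0.13 rad (7.5 degrees, a quarter of a mark) of mark 4 = 2.094 rad; the big ring's knob is off (below 0.12 rad) (horizontal distance between pan and small_ring below 0.02 m and z of pan in the frame of small_ring below 0.004 m and angle between pan's own z axis and vertical below 0.05 rad and linear speed of pan below 0.02 m/s and value of joint small_knob between 1.964 and 2.224 rad and value of joint big_knob below 0.12 rad); the robot touches nothing.
It fails at once if the pan is tipped by more than 20 degrees (angle between pan's own z axis and vertical above 0.35 rad).
It fails at once if the pan is banged or pressed on the hob with more than 60 N (contact force between pan and hob above 60 N).
It fails at once if another thing is shifted by more than 30 mm or knocked over (distance of any of salt_mill, mug, spice_jar, oil_bottle, bowl, spatula, pepper_jar from where it was at the start of the episode above 0.03 m or angle between any of salt_mill, mug, spice_jar, oil_bottle, bowl, pepper_jar's own z axis and vertical above 0.5 rad).
It also fails if it takes over 72 s, if anything falls off the work surface, if the arm or the gripper's body presses on something with over 40 N, if the wrist force passes 120 N, or if a joint passes its speed limit or range.

## Working session

There is one attempt and no reset: what is moved stays moved. The work goes in short steps, Python scripts to look and compute and a tool call to move; the robot and the scene stay as the last step left them, time stands still between calls to the robot, and variables do not carry over. Pictures are saved under pics/ and viewed, at most 10 in all, crops included, and the job is handed in when it is done.

Besides the shell and the picture viewer there is one more tool, called after "Request:" as name(argument=value, ...), one argument or row to a line, values as JSON. apply_moves: Moves the arm, as the interface text tells. Its arguments: {"type":"object","properties":{"moves":{"type":"array"},"force":{"type":"number"}},"required":["moves"]}

```bash
mkdir -p pics; ls; cat > h.py <<'E'
import numpy as np, cv2
from workcell import env, camera, camera_info
def ray(name,px):
    i=camera_info(name);K=np.array(i["mtx"]);T=np.array(i["extrinsics"])
    d=np.linalg.inv(K)@np.array([px[0],px[1],1.]);d=np.array([d[0],-d[1],-d[2]])
    return T[:3,3],T[:3,:3]@d
def plane(name,px,z):
    o,d=ray(name,px);return o+d*(z-o[2])/d[2]
E
python3 - <<'E'
from h import *
print(env.read_state(),env.grip_point_offset)
for n in("scene","top"):
    p,d=camera(n);cv2.imwrite(f"pics/{n}0.png",p);np.save(f"{n}0.npy",d);i=camera_info(n);print(n,i)
E
```

```text
pics
{'time_s': 0.0, 'qpos': array([ 1.0878135 ,  0.41185164, -0.01270659,  1.59706371,  0.00557305,
        1.13434337, -0.082202  ]), 'joint_velocities': array([ 9.49685940e-04, -6.63774377e-05,  4.69299803e-04, -1.82038642e-03,
        9.75171608e-04, -4.83757088e-04, -6.06256002e-04]), 'joint_torque': array([-3.80666752e-04, -6.00628209e+01,  6.82203323e-01, -2.99412578e+01,
        1.39197288e-02,  1.05197949e-02, -2.62938556e-05]), 'eef_pos': array([ 0.25160159, -0.57149638,  0.19897518]), 'eef_rot': array([ 9.78570393e-01,  2.05910955e-01, -2.13789474e-04, -7.86914279e-04]), 'force': array([-0.21293634,  0.2811152 ,  0.10221882]), 'wrist_torque': array([ 0.06347943, -0.06473968, -0.00449951]), 'grasp_force': 0.0, 'grip_width': 0.0853024553358626} -0.0187
scene {'mtx': array([[356.03843514,   0.        , 251.9543495 ],
       [  0.        , 356.03843514, 190.24228526],
       [  0.        ,   0.        ,   1.        ]]), 'extrinsics': array([[ 0.47206371, -0.54733119,  0.69107483,  1.31674938],
       [ 0.88128195,  0.31283701, -0.35422469, -0.41112639],
       [-0.02231557,  0.7762484 ,  0.6300321 ,  0.79057018],
       [ 0.        ,  0.        ,  0.        ,  1.        ]])}
top {'mtx': array([[347.21036824,   0.        , 258.7449435 ],
       [  0.        , 347.21036824, 192.74631601],
       [  0.        ,   0.        ,   1.        ]]), 'extrinsics': array([[-0.01351879,  0.98147574, -0.19110892,  0.33082961],
       [-0.9998834 , -0.01191179,  0.00955516, -0.02483388],
       [ 0.00710171,  0.19121581,  0.98152233,  1.38564511],
       [ 0.        ,  0.        ,  0.        ,  1.        ]])}
```

View pics/top0.png

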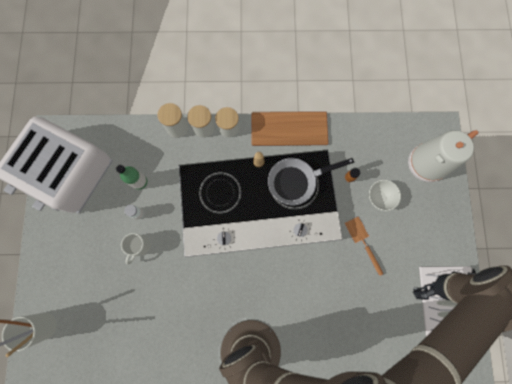

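View pics/scene0.png

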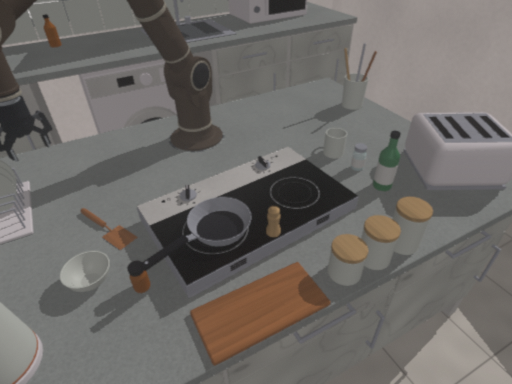

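The top view shows the hob (180–340, 152–253), the pan on the right ring at (293,183) with its handle to the right ending at (354,161), close to the pepper jar (352,174). The knobs are at (225,238) and (302,230). The scene view confirms this.

```bash
python3 - <<'E'
from h import *
p=cv2.imread("pics/top0.png");c=p[140:265,170:370]
cv2.imwrite("pics/topc.png",cv2.resize(c,None,fx=4,fy=4,interpolation=cv2.INTER_CUBIC))
p2=cv2.imread("pics/scene0.png")[140:270,120:320]
cv2.imwrite("pics/scenec.png",cv2.resize(p2,None,fx=4,fy=4,interpolation=cv2.INTER_CUBIC))
for n,u in dict(c1=(183,253),c2=(340,240),kS=(225,238),kB=(302,230),sr=(220,192),h1=(354,161)).items():
    print(n,plane("top",u,.065).round(3))
E
```

```text
c1 [0.362 0.249 0.065]
c2 [ 0.402 -0.342  0.065]
kS [0.415 0.092 0.065]
kB [ 0.442 -0.2    0.065]
sr [0.593 0.112 0.065]
h1 [ 0.711 -0.416  0.065]
```

View pics/topc.png

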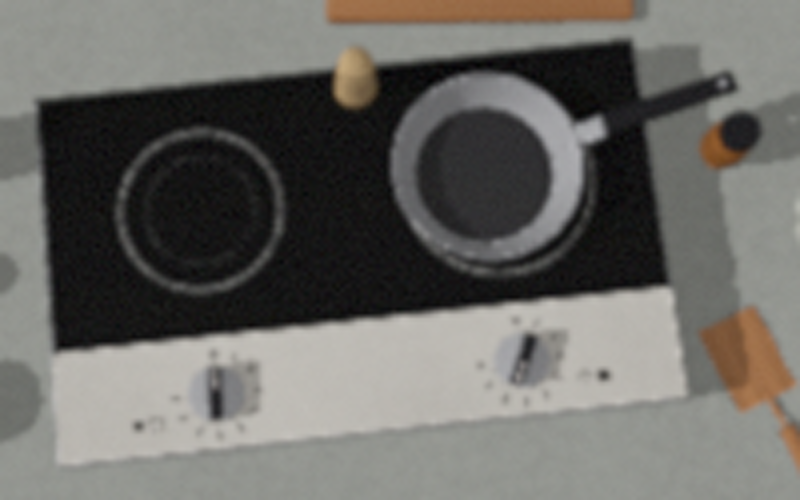

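View pics/scenec.png

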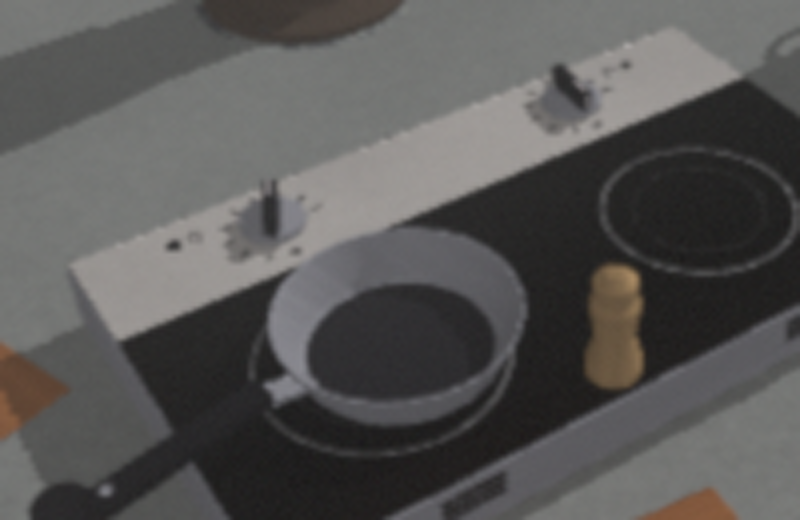

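The crops show the small knob's wing almost upright in the picture at (215,393), so just past off. The big knob's wing runs from (527,340) to (518,385), pointing to the front and slightly left. The handle points right and a bit back, with the pepper jar on the robot's side of its tip. Next I'll measure precisely.

```bash
cat > meas.py <<'E'
from h import *
def hobfit(p,d):
    hsv=cv2.cvtColor(p,cv2.COLOR_BGR2HSV)
    roi=np.zeros(p.shape[:2],np.uint8);roi[145:262,172:350]=1
    # hob surface = depth points at z=.065
    i=camera_info("top");v,u=np.nonzero(roi&(d>0));K=i["mtx"];T=np.array(i["extrinsics"]);z=d[v,u]
    P=np.stack([(u-K[0,2])/K[0,0]*z,-(v-K[1,2])/K[1,1]*z,-z],1)@T[:3,:3].T+T[:3,3]
    m=np.zeros_like(roi);s=(P[:,2]>.05);m[v[s],u[s]]=255
    m=cv2.morphologyEx(m,cv2.MORPH_OPEN,np.ones((15,15)))
    c=max(cv2.findContours(m,0,2)[0],key=cv2.contourArea)[:,0,:]
    W=np.array([plane("top",q,.065)[:2] for q in c],np.float32)
    r=cv2.minAreaRect(W);print("rect",r);return r
def pts(name,mask,z):
    v,u=np.nonzero(mask);return np.array([plane(name,q,z)[:2] for q in zip(u,v)])
E
python3 - <<'E'
from meas import *
p=cv2.imread("pics/top0.png");d=np.load("top0.npy")
hobfit(p,d)
g=cv2.cvtColor(p,cv2.COLOR_BGR2GRAY);hsv=cv2.cvtColor(p,cv2.COLOR_BGR2HSV)
# white strip
m=((g>150)&(hsv[...,1]<40)).astype(np.uint8);r=np.zeros_like(m);r[205:262,175:350]=1;m=cv2.morphologyEx(m*r,cv2.MORPH_CLOSE,np.ones((7,7)))
c=max(cv2.findContours(m,0,2)[0],key=cv2.contourArea)[:,0,:]
W=np.array([plane("top",q,.065)[:2] for q in c],np.float32);print("strip",cv2.minAreaRect(W))
# small ring: bright pixels on glass left
def ring(x0,x1,y0,y1,th):
    q=np.zeros_like(m);q[y0:y1,x0:x1]=1;mm=q*(g>th).astype(np.uint8)
    c=max(cv2.findContours(mm,0,2)[0],key=cv2.contourArea);return cv2.fitEllipse(c)
e=ring(195,245,168,216,45);print("sring",e,plane("top",e[0],.065))
# pan outer rim
q=np.zeros_like(m);q[150:215,262:330]=1
mm=q*(g>75).astype(np.uint8);mm=cv2.morphologyEx(mm,cv2.MORPH_OPEN,np.ones((3,3)))
n,l,s,_=cv2.connectedComponentsWithStats(mm);k=1+s[1:,4].argmax()
c=max(cv2.findContours((l==k).astype(np.uint8),0,2)[0],key=cv2.contourArea)
W=np.array([plane("top",t,.107)[:2] for t in c[:,0]]);print("pan",s[k],cv2.minEnclosingCircle(W.astype(np.float32)),cv2.fitEllipse(W.astype(np.float32)))
# knobs dark
for nm,(a,b,x,y) in dict(S=(215,235,228,248),B=(290,313,220,240)).items():
    sub=g[x:y,a:b].astype(int);print(nm);print(sub)
E
```

```text
rect ((0.5568191409111023, -0.03443524241447449), (0.3599051833152771, 0.5966737270355225), 5.419370174407959)
strip ((0.39385122060775757, -0.03967079520225525), (0.17717130482196808, 0.6191533207893372), 5.341172695159912)
sring ((219.6158905029297, 192.21682739257812), (40.90029525756836, 42.18624496459961), 69.64639282226562) [0.59189643 0.1138282  0.065     ]
pan [268 158  54  47 983] ((0.6235967874526978, -0.17666451632976532), 0.10554128885269165) ((0.6260757446289062, -0.16717840731143951), (0.17463894188404083, 0.19919215142726898), 17.558073043823242)
S
[[188 188 187 188 189 189 184 161 145 165 184 189 183 171 180 187 188 187
  188 189]
 [188 187 188 189 189 190 186 168 157 173 186 187 177 163 174 183 182 177
  179 184]
 [187 187 187 187 189 189 186 175 164 174 182 183 176 161 161 164 163 153
  157 166]
 [186 187 186 188 187 185 171 153 140 140 150 156 156 149 147 149 143 128
  133 151]
 [186 187 187 184 181 172 152 123 116  99 107 125 133 135 141 144 134 120
  130 151]
 [187 187 185 177 171 163 142 115 111  87  93 118 123 127 132 139 140 137
  141 154]
 [187 187 182 172 16
[... 2413 characters left out ...]
139 151 175 184 185]
 [184 185 184 179 175 169 164 144 114 125 111 100 113 125 124 128 134 139
  137 152 173 185 186]
 [185 185 181 182 180 174 163 129 103 132 115 109 120 125 126 130 145 150
  149 156 168 181 184]
 [184 177 167 177 182 175 167 137 112 122 114 118 126 127 138 150 166 174
  176 175 179 182 185]
 [181 166 160 175 183 180 177 166 156 143 144 149 148 147 162 171 178 182
  184 185 184 186 185]
 [183 175 174 182 184 182 180 180 179 174 175 177 174 174 179 173 169 178
  185 184 185 185 185]
 [183 182 183 185 184 178 165 175 182 184 183 181 182 184 184 174 157 171
  182 184 184 186 186]
 [183 184 184 184 181 166 149 169 182 185 179 163 174 184 186 179 166 174
  184 185 185 184 185]]
```

```bash
cat >> h.py <<'E'
from scipy.spatial.transform import Rotation as Ro
H0=np.array([.5568,-.0344]);PSI=np.radians(5.4)
def hob(x,y):c,s=np.cos(PSI),np.sin(PSI);return H0+np.array([c*x-s*y,s*x+c*y])
SR,BR,SA,BA=hob(.05,.145),hob(.05,-.145),hob(-.128,.145),hob(-.128,-.145)
def go(t,head):
    s=env.read_state();R=Ro.from_quat(s["eef_rot"]);X=R.as_matrix()[:,0];h=np.degrees(np.arctan2(X[1],X[0]))
    print("t",s["time_s"],"pos",s["eef_pos"].round(4),"head",h.round(2),"q7",s["qpos"][6].round(2),"grip",s["grip_width"].round(4),s["grasp_force"].round(1),"F",s["force"].round(1))
    w=head-h;w=(w+180)%360-180
    a=np.radians(head);G=Ro.from_matrix(np.array([[np.cos(a),np.sin(a),0],[np.sin(a),-np.cos(a),0],[0,0,-1]]))
    print("shift tool",R.inv().apply(np.array(t)-s["eef_pos"]).round(4),"turn z",round(-w,2),"rotvec",np.degrees((R.inv()*G).as_rotvec()).round(2))
E
python3 - <<'E'
from h import *
from scipy.optimize import least_squares
p=cv2.imread("pics/top0.png");g=cv2.cvtColor(p,cv2.COLOR_BGR2GRAY)
print(SR,BR,SA,BA)
for a,b in(((223.3,232),(223.6,243)),((302.1,225),(299.2,235))):
    A,B=plane("top",a,.093),plane("top",b,.093);print("wing mid",(A+B)[:2]/2,"heading",np.degrees(np.arctan2(*(A-B)[1::-1])))
q=np.zeros_like(g);q[150:215,262:330]=1
mm=cv2.morphologyEx(q*(g>75).astype(np.uint8),cv2.MORPH_CLOSE,np.ones((3,3)))
mm=cv2.morphologyEx(mm,cv2.MORPH_OPEN,np.ones((3,3)))
c=max(cv2.findContours(mm,0,2)[0],key=cv2.contourArea)
W=np.array([plane("top",t,.107)[:2] for t in c[:,0]])
f=least_squares(lambda v:np.hypot(*(W-v).T)-.09,[.62,-.17],loss="soft_l1",f_scale=.002);C=f.x;print("pan",C,np.median(abs(f.fun)))
pt=[plane("top",u,.115)[:2] for u in((325,168.5),(338,164.5),(352,160))]
for t in pt:print(t,np.hypot(*(t-C)),np.degrees(np.arctan2(*(t-C)[::-1])))
print("jar cap",plane("top",(355,173),.085),"mill top",plane("top",(258.5,154),.157))
go([*BA,.15],-14.6)
E
```

```text
[0.59293239 0.1146619 ] [ 0.6202238  -0.17405107] [0.41572236 0.09791062] [ 0.44301377 -0.19080235]
wing mid [0.41559003 0.09535898] heading 1.9076404106721665
wing mid [ 0.43955529 -0.19134542] heading -18.201349336537046
pan [ 0.62335581 -0.16254339] 0.0016149757762936243
[ 0.66868302 -0.28924431] 0.13456477499197217 -70.31534572103882
[ 0.68377938 -0.33942982] 0.18692195168970577 -71.14007474018638
[ 0.70088267 -0.39381326] 0.24391836510626153 -71.4676891700548
jar cap [ 0.65734608 -0.41075849  0.085     ] mill top [ 0.71553031 -0.03785887  0.157     ]Traceback (most recent call last):
  File "<stdin>", line 16, in <module>
  File "h.py", line 15, in go
    print("t",s["time_s"],"pos",s["eef_pos"].round(4),"head",h.round(2),"q7",s["qpos"][6].round(2),"grip",s["grip_width"].round(4),s["grasp_force"].round(1),"F",s["force"].round(1))
                                                                                                          ^^^^^^^^^^^^^^^^^^^^^
AttributeError: 'float' object has no attribute 'round'
```

```bash
sed -i 's/s\["grip_width"\].round(4),s\["grasp_force"\].round(1)/s["grip_width"],s["grasp_force"]/' h.py; python3 - <<'E'
from h import *
go([*BA,.15],-16.5)
E
```

```text
t 0.1 pos [ 0.2516 -0.5716  0.199 ] head 23.77 q7 -0.08 grip 0.08509805960157532 0.0 F [ 0.4 -0.1 -0.1]
shift tool [ 0.3286 -0.2713  0.0494] turn z 40.27 rotvec [-8.000e-02  3.000e-02  4.027e+01]
```

Request:
apply_moves(
  moves=[
    [0.05,[0.041,-0.034,0],[0,0,0]],
    [0.05,[0.041,-0.034,0],[0,0,0]],
    [0.05,[0.041,-0.034,0],[0,0,0]],
    [0.05,[0.041,-0.034,0],[0,0,0]],
    [0.05,[0.041,-0.034,0],[0,0,0]],
    [0.05,[0.041,-0.034,0],[0,0,0]],
    [0.05,[0.041,-0.034,0],[0,0,0]],
    [0.05,[0.041,-0.034,0],[0,0,0]],
    [0.05,[0,0,0.02],[0,0,10]],
    [0.05,[0,0,0.02],[0,0,10]],
  ],
  force=40,
)

```text
time_s: 1.35
eef_pos: [0.4427, -0.1901, 0.1592]
eef_rot: [1.0, 0.031, 0.0, 0.0]
force: [-0.0, -0.7, -0.4]
grip_width: 0.05
grasp_force: 0.0
```

Request:
apply_moves(
  moves=[
    [0.05,[0,0,0.01],[0,0,10]],
    [0.05,[0,0,0],[0,0,10]],
    [0.05,[0,0,0],[0,0,0]],
  ],
)

```text
time_s: 1.72
eef_pos: [0.4422, -0.1907, 0.1495]
eef_rot: [0.99, -0.141, -0.0, -0.0]
force: [-0.2, 0.3, -0.4]
grip_width: 0.0503
grasp_force: 0.0
```

```bash
python3 - <<'E'
from h import *
go([*BA,.079],-16.5)
E
```

```text
t 1.725 pos [ 0.4422 -0.1907  0.1495] head -16.16 q7 -1.59 grip 0.05031227894991724 0.0 F [-0.2  0.3 -0.4]
shift tool [ 0.0009 -0.0002  0.0705] turn z 0.34 rotvec [0.   0.05 0.34]
```

Request:
apply_moves(
  moves=[
    [0.05,[0.001,0,0.03],[0,0,0]],
    [0.05,[0,0,0.025],[0,0,0]],
    [0.05,[0,0,0.0165],[0,0,0]],
    [0.05,[0,0,0],[0,0,0]],
    [0.005,[0,0,0],[0,0,0]],
    [0.005,[0,0,0],[0,0,0]],
    [0.005,[0,0,0],[0,0,0]],
    [0.005,[0,0,0],[0,0,0]],
    [0.005,[0,0,0],[0,0,0]],
  ],
)

```text
time_s: 2.85
eef_pos: [0.4434, -0.1912, 0.0784]
eef_rot: [0.99, -0.141, 0.0, 0.0]
force: [0.1, 0.2, 0.7]
grip_width: 0.005
grasp_force: 0.0
```

```bash
python3 - <<'E'
from h import *
go([*BA,.078],185.4)
p,d=camera("top");cv2.imwrite("pics/k1.png",cv2.resize(p[190:270,190:350],None,fx=4,fy=4,interpolation=cv2.INTER_CUBIC))
E
```

```text
t 2.85 pos [ 0.4434 -0.1912  0.0784] head -16.23 q7 -1.62 grip 0.004965119530773916 0.0 F [0.1 0.2 0.7]
shift tool [-0.0005 -0.0003  0.0004] turn z 158.37 rotvec [-2.0000e-02 -1.0000e-02  1.5837e+02]
```

View pics/k1.png

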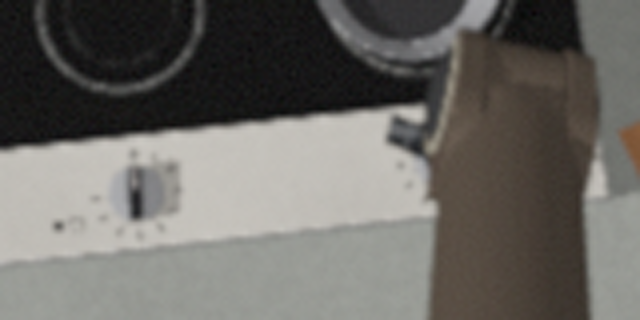

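```bash
python3 - <<'E'
from h import *
p,d=camera("scene");cv2.imwrite("pics/k2.png",cv2.resize(p[100:230,100:300],None,fx=4,fy=4,interpolation=cv2.INTER_CUBIC))
E
```

```text
(no output)
```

View pics/k2.png

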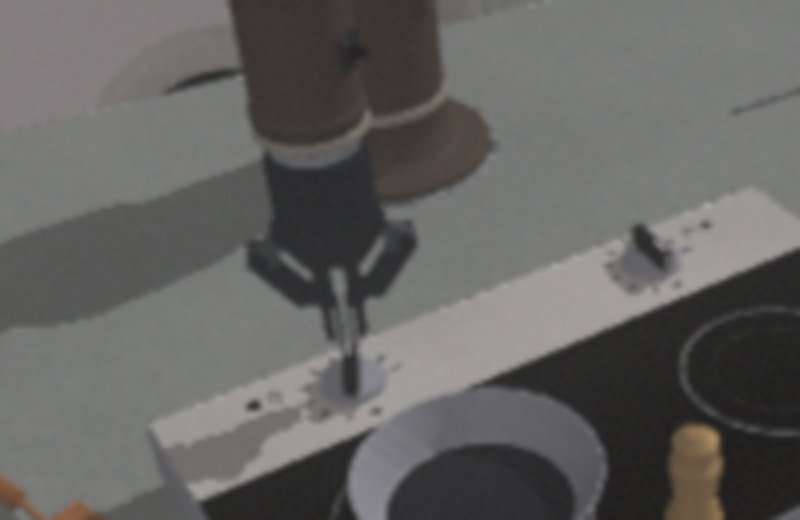

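The scene crop shows the nearly closed fingers ending at about (347,340), right where the black wing (350,370) starts, so they seem to have closed above the wing. I'll check heights with the depth picture.

```bash
python3 - <<'E'
from h import *
p,d=camera("scene");i=camera_info("scene");K=i["mtx"];T=np.array(i["extrinsics"])
def w(u,v):
    z=d[v,u];return (T[:3,:3]@[(u-K[0,2])/K[0,0]*z,-(v-K[1,2])/K[1,1]*z,-z]+T[:3,3]).round(3)
for v in range(176,202,2):
    print(v,[(tuple(w(u,v)),p[v,u].mean().round()) for u in (185,187,189)])
E
```

```text
176 [((np.float64(0.249), np.float64(-0.144), np.float64(-0.001)), np.float64(102.0)), ((np.float64(0.458), np.float64(-0.19), np.float64(0.152)), np.float64(66.0)), ((np.float64(0.458), np.float64(-0.184), np.float64(0.149)), np.float64(53.0))]
178 [((np.float64(0.264), np.float64(-0.149), np.float64(0.001)), np.float64(97.0)), ((np.float64(0.456), np.float64(-0.19), np.float64(0.142)), np.float64(91.0)), ((np.float64(0.455), np.float64(-0.184), np.float64(0.139)), np.float64(62.0))]
180 [((np.float64(0.273), np.float64(-0.152), np.float64(-0.001)), np.float64(94.0)), ((np.float64(0.456), np.float64(-0.191), np.float64(0.136)), np.float64(93.0)), ((np.float64(0.455), np.float64(-0.185), np.float64(0.132)), np.float64(74.0))]
182 [((np.float64(0.286), np.float64(-0.156), np.float64(-0.0)), np.float64(83.0)), ((np.float64(0.455), np.float64(-0.192), np.float64(0.127)), np.float64(97.0)), ((np.float64(0.453), np.float64(-0.185), np.float64(0.123)), np.float64(79.0))]
184 [((np.float64(0.454), np.float64(-0.199), np.float64(0.122)), np.float64(87.0)), ((np.float64(0.455), np.float64(-0.
[... 1385 characters left out ...]
4(-0.209), np.float64(0.087)), np.float64(78.0)), ((np.float64(0.468), np.float64(-0.203), np.float64(0.085)), np.float64(44.0)), ((np.float64(0.461), np.float64(-0.195), np.float64(0.077)), np.float64(76.0))]
198 [((np.float64(0.462), np.float64(-0.209), np.float64(0.075)), np.float64(86.0)), ((np.float64(0.468), np.float64(-0.204), np.float64(0.078)), np.float64(59.0)), ((np.float64(0.465), np.float64(-0.197), np.float64(0.072)), np.float64(92.0))]
200 [((np.float64(0.463), np.float64(-0.21), np.float64(0.068)), np.float64(101.0)), ((np.float64(0.468), np.float64(-0.205), np.float64(0.07)), np.float64(100.0)), ((np.float64(0.469), np.float64(-0.199), np.float64(0.068)), np.float64(104.0))]
```

The depth picture puts the finger ends near z≈0.112 while the reported TCP is 0.078, and the wing top is at 0.092 as expected. I'll open the fingers and check the tips again.

Request:
apply_moves(
  moves=[
    [0.05,[0,0,0],[0,0,0]],
    [0.05,[0,0,0],[0,0,0]],
    [0.05,[0,0,0],[0,0,0]],
    [0.05,[0,0,0],[0,0,0]],
  ],
)

```text
time_s: 3.5
eef_pos: [0.4434, -0.1912, 0.0783]
eef_rot: [0.99, -0.141, -0.0, 0.0]
force: [-0.2, -0.4, 0.9]
grip_width: 0.0505
grasp_force: 0.0
```

```bash
cat > cloud.py <<'E'
from h import *
def cloud(n):
    p,d=camera(n);i=camera_info(n);K=i["mtx"];T=np.array(i["extrinsics"])
    v,u=np.indices(d.shape);P=np.stack([(u-K[0,2])/K[0,0]*d,-(v-K[1,2])/K[1,1]*d,-d],-1)@T[:3,:3].T+T[:3,3]
    return p,d,P
E
python3 - <<'E'
from cloud import *
s=env.read_state();e=s["eef_pos"];R=Ro.from_quat(s["eef_rot"])
print(e,s["grip_width"])
p,d,P=cloud("scene")
L=R.inv().apply((P-e).reshape(-1,3));ok=(d.ravel()>0)&(abs(L[:,0])<.03)&(abs(L[:,1])<.08)&(L[:,2]>-.13)&(L[:,2]<.002)
L=L[ok]
for lo in np.arange(-.13,0,.01):
    q=L[(L[:,2]>=lo)&(L[:,2]<lo+.01)]
    if len(q):print(round(lo,3),len(q),"y",np.histogram(q[:,1],np.arange(-.08,.081,.01))[0],"x",q[:,0].min().round(3),q[:,0].max().round(3))
E
```

```text
[ 0.44336818 -0.191191    0.07828748] 0.05051903466727493
-0.13 110 y [ 0  3 12  8  3 10  8  8  8 10 10  5  4 13  8  0] x 0.002 0.022
-0.12 75 y [ 0  3 10  2  0  6  9  8  9  6  8  0  0 10  4  0] x 0.006 0.02
-0.11 85 y [ 0  0  9  6  0 14  5  6  6  7 10  6  0 11  5  0] x -0.015 0.022
-0.1 66 y [ 0  0  8 11  5 10  1  0  0  0  4  9  5 13  0  0] x -0.009 0.018
-0.09 76 y [ 0  0  2 11 17  5  0  0  0  0  4 13 17  7  0  0] x -0.009 0.016
-0.08 28 y [0 0 0 2 5 7 0 0 0 0 6 5 3 0 0 0] x -0.007 0.015
-0.07 24 y [0 0 0 0 5 7 0 0 0 0 3 8 1 0 0 0] x 0.005 0.015
-0.06 25 y [ 0  0  0  0  5  5  0  0  0  0  5 10  0  0  0  0] x -0.002 0.016
-0.05 24 y [0 0 0 0 6 7 0 0 0 0 2 8 1 0 0 0] x 0.005 0.014
-0.04 3 y [0 0 0 0 0 2 0 0 0 0 1 0 0 0 0 0] x 0.01 0.012
-0.02 42 y [ 0  0  0  0  0  0  0  8 34  0  0  0  0  0  0  0] x -0.024 0.028
-0.01 9 y [0 0 0 0 0 0 0 0 7 2 0 0 0 0 0 0] x 0.023 0.029
```

With the fingers open, their ends lie about 36 mm short of the reported TCP, and the sideways position agrees. I'll go down by that difference and watch the force.

Request:
apply_moves(
  moves=[
    [0.05,[0,0.003,0.008],[0,0,0]],
    [0.05,[0,0,0.008],[0,0,0]],
    [0.05,[0,0,0.006],[0,0,0]],
    [0.05,[0,0,0.004],[0,0,0]],
    [0.05,[0,0,0.003],[0,0,0]],
    [0.05,[0,0,0],[0,0,0]],
  ],
)

```text
time_s: 4.3
eef_pos: [0.4425, -0.194, 0.0491]
eef_rot: [0.99, -0.141, -0.0, -0.0]
force: [0.4, -0.2, 0.5]
grip_width: 0.0497
grasp_force: 0.0
```

Request:
apply_moves(
  moves=[
    [0.005,[0,0,0],[0,0,0]],
    [0.005,[0,0,0],[0,0,0]],
    [0.005,[0,0,0],[0,0,0]],
    [0.005,[0,0,0],[0,0,0]],
    [0.005,[0,0,0],[0,0,0]],
  ],
)

```text
time_s: 4.92
eef_pos: [0.4428, -0.193, 0.0497]
eef_rot: [0.99, -0.141, 0.0, -0.0]
force: [-1.1, 4.6, 6.3]
grip_width: 0.0108
grasp_force: 40.2
```

```bash
python3 - <<'E'
from h import *
go([*BA,.05],185.4)
E
```

```text
t 4.925 pos [ 0.4428 -0.193   0.0497] head -16.18 q7 -1.62 grip 0.01082718584554125 40.216734409332275 F [-1.1  4.6  6.3]
shift tool [-0.0004 -0.0022 -0.0003] turn z 158.42 rotvec [-1.0000e-02  7.0000e-02  1.5842e+02]
```

Gripped at 10.8 mm. Now I turn it anticlockwise.

Request:
apply_moves(
  moves=[
    [0.005,[0,-0.002,0],[0,0,-10]],
    [0.005,[0,0,0],[0,0,-10]],
    [0.005,[0,0,0],[0,0,-10]],
    [0.005,[0,0,0],[0,0,-10]],
    [0.005,[0,0,0],[0,0,-10]],
    [0.005,[0,0,0],[0,0,-10]],
    [0.005,[0,0,0],[0,0,-10]],
    [0.005,[0,0,0],[0,0,-10]],
    [0.005,[0,0,0],[0,0,-10]],
    [0.005,[0,0,0],[0,0,-10]],
  ],
)

```text
time_s: 6.18
eef_pos: [0.4439, -0.1944, 0.0497]
eef_rot: [0.743, 0.669, -0.0, 0.002]
force: [1.1, -6.4, -1.1]
grip_width: 0.0109
grasp_force: 39.4
```

```bash
python3 - <<'E'
from h import *
go([*BA,.05],185.4)
E
```

```text
t 6.175 pos [ 0.4439 -0.1944  0.0497] head 83.99 q7 -0.11 grip 0.010902723225675872 39.41259741783142 F [ 1.1 -6.4 -1.1]
shift tool [ 0.0035 -0.0012 -0.0003] turn z -101.41 rotvec [-3.0000e-02  2.1000e-01 -1.0141e+02]
```

Request:
apply_moves(
  moves=[
    [0.005,[0.001,0,0],[0,0,-10.2]],
    [0.005,[0,0,0],[0,0,-10.2]],
    [0.005,[0,0,0],[0,0,-10.2]],
    [0.005,[0,0,0],[0,0,-10.2]],
    [0.005,[0,0,0],[0,0,-10.2]],
    [0.005,[0,0,0],[0,0,-10.2]],
    [0.005,[0,0,0],[0,0,-10.2]],
    [0.005,[0,0,0],[0,0,-10.2]],
    [0.005,[0,0,0],[0,0,-10.2]],
    [0.005,[0,0,0],[0,0,-10.2]],
  ],
)

```text
time_s: 7.42
eef_pos: [0.4452, -0.193, 0.0498]
eef_rot: [-0.052, 0.999, -0.001, 0.002]
force: [5.6, -3.0, -4.6]
grip_width: 0.011
grasp_force: 39.2
```

```bash
python3 - <<'E'
from h import *
go([*BA,.05],185.4)
print(env.read_state()["wrist_torque"])
E
```

```text
t 7.425 pos [ 0.4452 -0.193   0.0498] head -173.99 q7 1.4 grip 0.011044951047613705 39.18925881385803 F [ 5.6 -3.  -4.6]
shift tool [ 0.0019  0.0024 -0.0002] turn z 0.61 rotvec [-0.13  0.21  0.61]
[-0.84595596 -1.12085217 -0.21008373]
```

Request:
apply_moves(
  moves=[
    [0.05,[0,0,0],[0,0,0]],
    [0.05,[0,0,0],[0,0,0]],
    [0.05,[0,0,0],[0,0,0]],
    [0.05,[0,0,-0.04],[0,0,4]],
    [0.05,[0,0,-0.03],[0,0,0]],
  ],
)

```text
time_s: 8.05
eef_pos: [0.4433, -0.1907, 0.1205]
eef_rot: [-0.015, 1.0, -0.0, 0.0]
force: [0.5, 0.8, -0.0]
grip_width: 0.0497
grasp_force: 0.0
```

```bash
python3 - <<'E'
from h import *
go([*SA,.12],182)
E
```

```text
t 8.05 pos [ 0.4433 -0.1907  0.1205] head -178.3 q7 1.44 grip 0.04965204216681142 0.0 F [ 0.5  0.8 -0. ]
shift tool [0.0191 0.2893 0.0004] turn z -0.3 rotvec [-0.   0.  -0.3]
```

Request:
apply_moves(
  moves=[
    [0.05,[0.003,0.048,0],[0,0,0]],
    [0.05,[0.003,0.048,0],[0,0,0]],
    [0.05,[0.003,0.048,0],[0,0,0]],
    [0.05,[0.003,0.048,0],[0,0,0]],
    [0.05,[0.003,0.048,0],[0,0,0]],
    [0.05,[0.003,0.048,0],[0,0,0]],
    [0.05,[0,0,0],[0,0,0]],
  ],
)

```text
time_s: 8.93
eef_pos: [0.4157, 0.1003, 0.1199]
eef_rot: [-0.019, 1.0, 0.001, 0.001]
force: [-0.3, 0.4, 0.0]
grip_width: 0.0497
grasp_force: 0.0
```

```bash
python3 - <<'E'
from h import *
go([*SA,.05],182)
p,d=camera("top");g=cv2.cvtColor(p,cv2.COLOR_BGR2GRAY)
cv2.imwrite("pics/k3.png",cv2.resize(p[200:270,180:350],None,fx=4,fy=4,interpolation=cv2.INTER_CUBIC))
E
```

```text
t 8.925 pos [0.4157 0.1003 0.1199] head -177.87 q7 0.83 grip 0.04971946029516198 0.0 F [-0.3  0.4  0. ]
shift tool [ 0.0002 -0.0025  0.0699] turn z 0.13 rotvec [0.06 0.08 0.13]
```

View pics/k3.png

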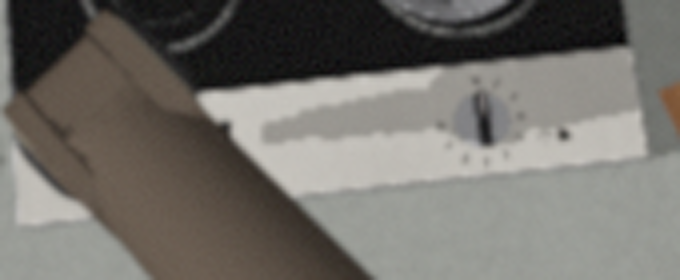

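The big knob at (483,118) now has its white line pointing away, at the off mark. Next is the small knob.

Request:
apply_moves(
  moves=[
    [0.05,[0,-0.003,0.03],[0,0,0]],
    [0.05,[0,0,0.025],[0,0,0]],
    [0.05,[0,0,0.015],[0,0,0]],
    [0.05,[0,0,0],[0,0,0]],
    [0.005,[0,0,0],[0,0,0]],
    [0.005,[0,0,0],[0,0,0]],
    [0.005,[0,0,0],[0,0,0]],
    [0.005,[0,0,0],[0,0,0]],
    [0.005,[0,0,0],[0,0,0]],
  ],
)

```text
time_s: 10.1
eef_pos: [0.4171, 0.0954, 0.0503]
eef_rot: [-0.016, 1.0, 0.001, 0.001]
force: [-1.9, 6.2, 2.3]
grip_width: 0.0109
grasp_force: 41.7
```

```bash
python3 - <<'E'
from h import *
go([*SA,.05],65.4)
E
```

```text
t 10.1 pos [0.4171 0.0954 0.0503] head -178.17 q7 0.7 grip 0.010878488225486631 41.729920506477356 F [-1.9  6.2  2.3]
shift tool [0.0013 0.0026 0.0003] turn z 116.43 rotvec [ 2.3000e-01 -9.0000e-02  1.1643e+02]
```

Request:
apply_moves(
  moves=[
    [0.005,[0,0,0],[0,0,10.6]],
    [0.005,[0,0,0],[0,0,10.6]],
    [0.005,[0,0,0],[0,0,10.6]],
    [0.005,[0,0,0],[0,0,10.6]],
    [0.005,[0,0,0],[0,0,10.6]],
    [0.005,[0,0,0],[0,0,10.6]],
    [0.005,[0,0,0],[0,0,10.6]],
    [0.005,[0,0,0],[0,0,10.6]],
    [0.005,[0,0,0],[0,0,10.6]],
    [0.005,[0,0,0],[0,0,10.6]],
  ],
)

```text
time_s: 11.35
eef_pos: [0.416, 0.0946, 0.0503]
eef_rot: [0.791, 0.612, 0.0, -0.0]
force: [-6.5, 3.4, 8.6]
grip_width: 0.0105
grasp_force: 42.5
```

Request:
apply_moves(
  moves=[
    [0.005,[0,0,0],[0,0,10.4]],
    [0.005,[0,0,0],[0,0,0]],
    [0.005,[0,0,0],[0,0,0]],
  ],
)

```text
time_s: 11.72
eef_pos: [0.4158, 0.0946, 0.0502]
eef_rot: [0.841, 0.54, 0.0, -0.0]
force: [-6.5, 3.8, 9.9]
grip_width: 0.0108
grasp_force: 42.6
```

```bash
python3 - <<'E'
from h import *
go([*SA,.05],65.4)
E
```

```text
t 11.725 pos [0.4158 0.0946 0.0502] head 65.43 q7 -1.03 grip 0.01078568108464158 42.61666774749756 F [-6.5  3.8  9.9]
shift tool [ 0.003  -0.0014  0.0002] turn z 0.03 rotvec [-0.03 -0.04  0.03]
```

Request:
apply_moves(
  moves=[
    [0.05,[0,0,0],[0,0,0]],
    [0.05,[0,0,0],[0,0,0]],
    [0.05,[0,0,0],[0,0,0]],
    [0.05,[0,0,-0.05],[0,0,0]],
    [0.05,[0,0,-0.05],[0,0,0]],
    [0.05,[0,0,0],[0,0,-10]],
    [0.05,[0,0,0],[0,0,-10]],
    [0.05,[0,0,0],[0,0,-10]],
    [0.05,[0,0,0],[0,0,-10]],
    [0.05,[0,0,0],[0,0,-3]],
  ],
)

```text
time_s: 12.98
eef_pos: [0.4165, 0.093, 0.1492]
eef_rot: [0.584, 0.812, -0.0, -0.0]
force: [0.4, -0.2, -0.2]
grip_width: 0.0499
grasp_force: 0.0
```

```bash
python3 - <<'E'
from h import *
go([.677,-.3185,.15],108.7)
E
```

```text
t 12.975 pos [0.4165 0.093  0.1492] head 108.54 q7 -0.16 grip 0.04989992836864623 0.0 F [ 0.4 -0.2 -0.2]
shift tool [-0.473   0.1162 -0.0008] turn z -0.16 rotvec [-0.   -0.   -0.16]
```

Request:
apply_moves(
  moves=[
    [0.05,[-0.047,0.0116,0],[0,0,0]],
    [0.05,[-0.047,0.0116,0],[0,0,0]],
    [0.05,[-0.047,0.0116,0],[0,0,0]],
    [0.05,[-0.047,0.0116,0],[0,0,0]],
    [0.05,[-0.047,0.0116,0],[0,0,0]],
    [0.05,[-0.047,0.0116,0],[0,0,0]],
    [0.05,[-0.047,0.0116,0],[0,0,0]],
    [0.05,[-0.047,0.0116,0],[0,0,0]],
    [0.05,[-0.047,0.0116,0],[0,0,0]],
    [0.05,[-0.047,0.0116,0],[0,0,0]],
  ],
)

```text
time_s: 14.22
eef_pos: [0.6751, -0.318, 0.1489]
eef_rot: [0.585, 0.811, -0.0, -0.0]
force: [0.8, 1.2, 0.4]
grip_width: 0.0499
grasp_force: 0.0
```

Request:
apply_moves(
  moves=[
    [0.05,[-0.003,0,0],[0,0,0]],
    [0.05,[0,0,0],[0,0,0]],
  ],
)

```text
time_s: 14.48
eef_pos: [0.6752, -0.3189, 0.1484]
eef_rot: [0.585, 0.811, 0.0, -0.001]
force: [-0.0, -0.3, -1.1]
grip_width: 0.05
grasp_force: 0.0
```

```bash
python3 - <<'E'
from cloud import *
go([.677,-.3185,.061],108.7)
s=env.read_state();e=s["eef_pos"];R=Ro.from_quat(s["eef_rot"])
p,d,P=cloud("scene")
L=R.inv().apply((P-e).reshape(-1,3));L=L[(d.ravel()>0)&(abs(L[:,0])<.05)&(abs(L[:,1])<.06)&(L[:,2]>-.08)&(L[:,2]<.075)]
for lo in np.arange(-.08,.075,.01):
    q=L[(L[:,2]>=lo)&(L[:,2]<lo+.01)]
    if len(q):print(round(lo,3),len(q),"y",np.histogram(q[:,1],np.arange(-.06,.061,.01))[0],"x",q[:,0].min().round(3),q[:,0].max().round(3))
p,d=camera("top")
cv2.imwrite("pics/k4.png",cv2.resize(p[140:265,170:370],None,fx=4,fy=4,interpolation=cv2.INTER_CUBIC))
E
```

```text
t 14.475 pos [ 0.6752 -0.3189  0.1484] head 108.35 q7 0.49 grip 0.05003194725019068 0.0 F [-0.  -0.3 -1.1]
shift tool [-0.0004  0.0019  0.0874] turn z -0.35 rotvec [-0.04 -0.08 -0.35]
-0.08 33 y [ 0  0  6 20  0  0  0  0  2  5  0  0] x -0.015 0.001
-0.07 39 y [ 0  0  1 20  0  0  0  0  3 15  0  0] x -0.014 0.004
-0.06 52 y [ 0  0  1 21  0  0  0  0  4 25  1  0] x -0.014 0.004
-0.05 59 y [ 0  0  1 31  0  0  0  0  5 22  0  0] x -0.013 0.009
-0.04 18 y [ 0  0  0 13  0  0  0  0  0  5  0  0] x -0.013 0.008
0.02 255 y [  0   0   0   0   0  83 124  48   0   0   0   0] x -0.05 0.047
0.03 78 y [ 0  0  0  0  0  0  2 76  0  0  0  0] x -0.05 0.049
0.04 3 y [0 0 0 0 0 0 3 0 0 0 0 0] x -0.043 0.009
```

View pics/k4.png

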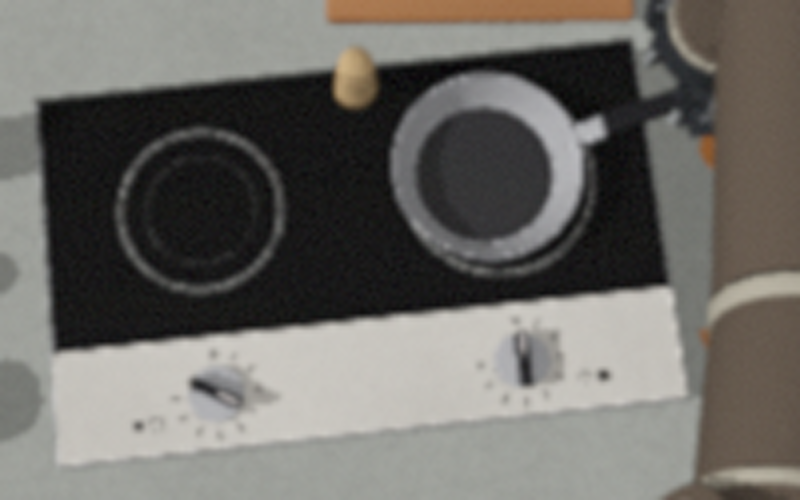

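Both knobs look right: the small one's white end points right and front, about 120° past off. The handle is between the fingers, so I'll descend and grip it.

Request:
apply_moves(
  moves=[
    [0.05,[0,0.004,0.03],[0,0,0]],
    [0.05,[0,0,0.03],[0,0,0]],
    [0.05,[0,0,0.027],[0,0,0]],
    [0.05,[0,0,0],[0,0,0]],
    [0.035,[0,0,0],[0,0,0]],
    [0.01,[0,0,0],[0,0,0]],
    [0.01,[0,0,0],[0,0,0]],
    [0.01,[0,0,0],[0,0,0]],
    [0.01,[0,0,0],[0,0,0]],
  ],
  force=50,
)

```text
time_s: 15.7
eef_pos: [0.6799, -0.3188, 0.0634]
eef_rot: [0.585, 0.811, -0.0, 0.001]
force: [-0.5, -3.1, 5.7]
grip_width: 0.0212
grasp_force: 49.1
```

```bash
python3 - <<'E'
from h import *
go([.677,-.3185,.061],108.7)
p,d=camera("top");g=cv2.cvtColor(p,cv2.COLOR_BGR2GRAY)
# pan inner floor: dark grey disc (base) and rim extremes
for y in(170,183,195):print(y,g[y,262:325].tolist())
E
```

```text
t 15.7 pos [ 0.6799 -0.3188  0.0634] head 108.34 q7 0.47 grip 0.021204151155963913 49.146080017089844 F [-0.5 -3.1  5.7]
shift tool [ 0.0012 -0.0027  0.0024] turn z -0.36 rotvec [ 0.07  0.1  -0.36]
170 [19, 20, 20, 22, 23, 21, 22, 37, 82, 115, 119, 112, 112, 113, 114, 113, 106, 93, 72, 53, 44, 44, 48, 48, 53, 53, 52, 53, 51, 54, 52, 52, 53, 53, 52, 51, 54, 61, 82, 120, 151, 167, 174, 173, 175, 174, 175, 176, 179, 178, 152, 115, 122, 158, 163, 165, 171, 161, 119, 62, 39, 35, 36]
183 [20, 25, 20, 24, 22, 58, 108, 113, 109, 108, 108, 88, 61, 42, 40, 41, 44, 41, 46, 50, 52, 54, 54, 51, 52, 53, 51, 53, 52, 52, 53, 52, 52, 53, 51, 52, 51, 51, 52, 52, 53, 50, 55, 53, 52, 82, 139, 167, 176, 177, 176, 177, 175, 135, 75, 58, 51, 29, 19, 17, 9, 11, 22]
195 [23, 23, 19, 23, 24, 21, 24, 22, 24, 41, 92, 138, 137, 118, 107, 103, 95, 74, 54, 43, 39, 43, 42, 43, 51, 54, 55, 54, 52, 51, 56, 53, 54, 53, 53, 51, 51, 54, 55, 54, 72, 112, 143, 155, 157, 157, 158, 157, 144, 107, 57, 25, 34, 50, 46, 28, 20, 8, 18, 22, 20, 20, 28]
```

Gripped at 21 mm. Next I swing the handle clockwise about the pan's axis, with the pan staying on the glass.

Request:
apply_moves(
  moves=[
    [0.01,[0,0,-0.001],[0,0,0]],
    [0.01,[0.0006,-0.0145,0],[0,0,5]],
    [0.01,[0.0006,-0.0145,0],[0,0,5]],
    [0.01,[0.0006,-0.0145,0],[0,0,5]],
    [0.01,[0.0006,-0.0145,0],[0,0,5]],
  ],
)

```text
time_s: 16.38
eef_pos: [0.6239, -0.3276, 0.0644]
eef_rot: [0.719, 0.695, 0.001, 0.002]
force: [5.6, -3.1, 3.2]
grip_width: 0.0215
grasp_force: 48.7
```

```bash
cat > pan.py <<'E'
from h import *
from scipy.optimize import least_squares
def pan(g,c0,box):
    q=np.zeros_like(g);x0,x1,y0,y1=box;q[y0:y1,x0:x1]=1
    m=cv2.morphologyEx(q*(g>75).astype(np.uint8),cv2.MORPH_CLOSE,np.ones((3,3)));m=cv2.morphologyEx(m,cv2.MORPH_OPEN,np.ones((5,5)))
    c=max(cv2.findContours(m,0,2)[0],key=cv2.contourArea)
    W=np.array([plane("top",t,.107)[:2] for t in c[:,0]])
    f=least_squares(lambda v:np.hypot(*(W-v).T)-.09,c0,loss="soft_l1",f_scale=.002);print("pan",f.x.round(4),np.median(abs(f.fun)));return f.x
E
python3 - <<'E'
from pan import *
go([.677,-.3185,.061],63.3)
p,d=camera("top");pan(cv2.cvtColor(p,cv2.COLOR_BGR2GRAY),[.62,-.16],(262,330,150,215))
p,d=camera("scene");cv2.imwrite("pics/s5.png",p)
E
```

```text
t 16.375 pos [ 0.6239 -0.3276  0.0644] head 88.12 q7 0.18 grip 0.021488291120581246 48.673635721206665 F [ 5.6 -3.1  3.2]
shift tool [0.0109 0.0527 0.0037] turn z 24.82 rotvec [2.900e-01 2.000e-02 2.482e+01]
pan [ 0.6275 -0.1628] 0.00487411704951754
```

View pics/s5.png

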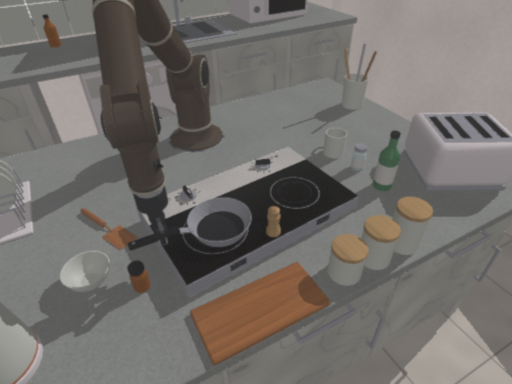

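The pan turned in place: it sits at (218,226) on the big ring with the handle held at (165,232). Continuing.

Request:
apply_moves(
  moves=[
    [0.01,[0.0006,-0.0145,0],[0,0,5]],
    [0.01,[0.0006,-0.0145,0],[0,0,5]],
    [0.01,[0.0006,-0.0145,0],[0,0,5]],
    [0.01,[0.0006,-0.0145,0],[0,0,5]],
    [0.01,[0.0006,-0.0145,0],[0,0,5]],
    [0.01,[-0.0075,-0.015,0],[0,0,0]],
    [0.01,[-0.0075,-0.015,0],[0,0,0]],
    [0.01,[-0.0075,-0.015,0],[0,0,0]],
    [0.01,[0,0,0],[0,0,0]],
  ],
)

```text
time_s: 17.6
eef_pos: [0.5005, -0.3092, 0.0634]
eef_rot: [0.851, 0.525, -0.001, -0.001]
force: [-3.7, -0.9, 5.6]
grip_width: 0.0211
grasp_force: 49.9
```

```bash
cat > plan.py <<'E'
from pan import *
import sys
def est():
    s=env.read_state();R=Ro.from_quat(s["eef_rot"]).as_matrix();return s["eef_pos"]+.166*R[:,0]*[1,1,0]
def shift(w):
    R=Ro.from_quat(env.read_state()["eef_rot"]);print("tool shift for pan",w,R.inv().apply(np.r_[np.array(w),0]).round(4))
E
python3 - <<'E'
from plan import *
go([.5,-.3,.0634],63.3)
e=est();print("pan by grip",e)
p,d=camera("top");pan(cv2.cvtColor(p,cv2.COLOR_BGR2GRAY),e[:2],(255,330,150,230))
shift(np.array([.570,.1147])-e[:2]);shift(SR-[.570,.1147])
E
```

```text
t 17.6 pos [ 0.5005 -0.3092  0.0634] head 63.4 q7 -0.15 grip 0.021125647706624732 49.90453541278839 F [-3.7 -0.9  5.6]
shift tool [ 0.008  -0.0045  0.    ] turn z 0.1 rotvec [-0.1   0.05  0.1 ]
pan by grip [ 0.57477415 -0.16075529  0.06341062]
pan [ 0.5719 -0.1606] 0.016728915702475977
tool shift for pan [-0.00477415  0.27545529] [ 0.2442 -0.1275 -0.    ]
tool shift for pan [ 2.29323928e-02 -3.80994666e-05] [ 0.0102  0.0205 -0.0001]
```

Request:
apply_moves(
  moves=[
    [0.01,[0.0244,-0.0128,0],[0,0,0]],
    [0.01,[0.0244,-0.0128,0],[0,0,0]],
    [0.01,[0.0244,-0.0128,0],[0,0,0]],
    [0.01,[0.0244,-0.0128,0],[0,0,0]],
    [0.01,[0.0244,-0.0128,0],[0,0,0]],
    [0.01,[0.0244,-0.0128,0],[0,0,0]],
    [0.01,[0.0244,-0.0128,0],[0,0,0]],
    [0.01,[0.0244,-0.0128,0],[0,0,0]],
    [0.01,[0.0244,-0.0128,0],[0,0,0]],
    [0.01,[0.0244,-0.0128,0],[0,0,0]],
  ],
)

```text
time_s: 18.9
eef_pos: [0.4975, -0.0355, 0.0637]
eef_rot: [0.851, 0.525, -0.001, 0.001]
force: [0.4, -7.5, 8.1]
grip_width: 0.021
grasp_force: 50.1
```

Request:
apply_moves(
  moves=[
    [0.01,[0.005,0.01,0],[0,0,0]],
    [0.01,[0.005,0.01,0],[0,0,0]],
    [0.01,[0,0,0],[0,0,0]],
    [0.01,[0,0,0],[0,0,0]],
  ],
)

```text
time_s: 19.4
eef_pos: [0.5182, -0.0326, 0.0628]
eef_rot: [0.85, 0.527, -0.001, -0.001]
force: [-3.1, 2.9, 4.9]
grip_width: 0.0211
grasp_force: 50.1
```

```bash
python3 - <<'E'
from plan import *
go([.5,-.3,.0634],63.3)
e=est();print("pan by grip",e,"goal",SR)
p,d=camera("top");C=pan(cv2.cvtColor(p,cv2.COLOR_BGR2GRAY),e[:2],(180,255,150,220))
shift(SR-e[:2]);shift(SR-C)
cv2.imwrite("pics/t6.png",cv2.resize(p[140:265,170:370],None,fx=4,fy=4,interpolation=cv2.INTER_CUBIC))
E
```

```text
t 19.4 pos [ 0.5182 -0.0326  0.0628] head 63.55 q7 -0.68 grip 0.021088013516225145 50.10807752609253 F [-3.1  2.9  4.9]
shift tool [-0.2475  0.1028 -0.0006] turn z 0.25 rotvec [-0.17  0.08  0.25]
pan by grip [0.59210428 0.11601559 0.06279414] goal [0.59293239 0.1146619 ]
pan [0.5884 0.1152] 0.0019951573191226493
tool shift for pan [ 0.00082811 -0.00135369] [-0.0008  0.0013 -0.    ]
tool shift for pan [ 0.00449677 -0.00056977] [ 0.0015  0.0043 -0.    ]
```

Request:
apply_moves(
  moves=[
    [0.01,[0.001,0.002,0],[0,0,0]],
    [0.01,[0,0,0],[0,0,0]],
    [0.05,[0,0,0],[0,0,0]],
    [0.05,[0,0,0],[0,0,0]],
    [0.05,[0,0,0],[0,0,0]],
    [0.05,[0,0,-0.03],[0,0,0]],
    [0.05,[0,0,-0.04],[0,0,0]],
    [0.05,[0,0,-0.05],[0,0,0]],
    [0.05,[-0.04,0,-0.03],[0,0,0]],
    [0.05,[-0.05,0,0],[0,0,0]],
  ],
)

```text
time_s: 20.7
eef_pos: [0.4828, -0.1143, 0.216]
eef_rot: [0.85, 0.526, 0.002, 0.002]
force: [0.9, -1.3, -1.2]
grip_width: 0.05
grasp_force: 0.0
```

Request:
apply_moves(
  moves=[
    [0.05,[-0.055,0,0],[0,0,0]],
    [0.05,[-0.055,0,0],[0,0,0]],
    [0.05,[-0.055,0,0],[0,0,0]],
    [0.05,[0,0,0],[0,0,0]],
    [0.05,[0,0,0],[0,0,0]],
  ],
)

```text
time_s: 21.32
eef_pos: [0.4075, -0.2611, 0.2133]
eef_rot: [0.851, 0.525, 0.0, -0.0]
force: [0.2, 1.2, -0.1]
grip_width: 0.0499
grasp_force: 0.0
```

```bash
python3 - <<'E'
from plan import *
go([.5,-.3,.0634],63.3)
p,d=camera("top");C=pan(cv2.cvtColor(p,cv2.COLOR_BGR2GRAY),SR,(180,255,150,220));print(C-SR)
a=cv2.resize(p[140:265,170:370],None,fx=4,fy=4,interpolation=cv2.INTER_CUBIC)
cv2.imwrite("pics/t7.png",a)
E
```

```text
t 21.325 pos [ 0.4075 -0.2611  0.2133] head 63.34 q7 -0.04 grip 0.04994046447614836 0.0 F [ 0.2  1.2 -0.1]
shift tool [0.0067 0.1001 0.1499] turn z 0.04 rotvec [ 0.   -0.02  0.04]
pan [0.589 0.117] 0.0013172124866946688
[-0.00389558  0.00238613]
```

View pics/t7.png

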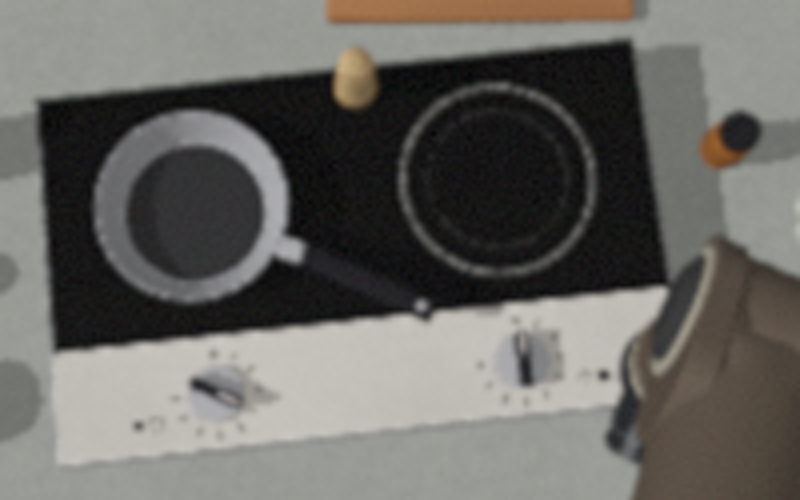

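The pan stands on the small ring, about 4.5 mm off centre. The big knob's pointer is at off and the small knob's is at mark 4. The mill and the pepper jar have not moved.

```bash
python3 -c "
from workcell import env
print(env.finish_job())"
```

```text
the job is handed in; nothing more can be done
None
```

I handed the job in at about 21 s: the pan is flat on the small ring about 5 mm off centre, the big ring's knob is off, the small ring's knob is at mark 4, and nothing else was disturbed as far as the views show. The hand-in returned no verdict.

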